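Put the counter stamps back in their own cups

ROBOT

A 6-joint arm with a two-finger parallel gripper is mounted at the origin on the work surface. World frame = base frame: x ahead of the robot, y to its left, z up, the work surface at z = 0. Lengths are in m, angles in rad, forces in N, time in s.
With the tool pointing down it reaches from about 0.375 to 0.975 m from the base axis. Payload 3.8 kg.
Tool frame: the origin (TCP) lies at the very end of the fingers, on their centre line; the grasp point (between the pads) lies 19 mm behind it; z points along the fingers, y is the direction in which the jaws open and shut (so a half turn about z gives the same grasp; the last joint's range is limited). The gripper opens to 85 mm and grips with 20 to 120 N. Pads are 22 mm wide; open, the fingers measure 114 mm over their backs; the gripper's body (76 mm by 85 mm) begins 54 mm behind the grasp point. The pads swing forward as they close: fully open they stand 13 mm farther back than shut.
Start: joints at [1.102, 0.264, 1.604, -0, 1.274, -0.037], TCP at [0.282, 0.613, 0.231] pointing down, gripper open.
Joint ranges: [-2.63, 2.63], [-0.94, 2.18], [0.31, 2.57], [-1.31, 4.45], [0, 2.66], [-2.55, 2.55]. Speed limits (rad/s): [2.57, 2.57, 3.14, 3.14, 3.14, 3.14].

INTERFACE

Orientations are given as a rotation vector (axis times angle).
In Python, from workcell import read_state, read_camera, camera_info, finish_job gives the robot as it stands. The module is installed in compiled form; this text tells all that it offers.
- The arm moves only by the tool play_rows, never from a script. Its argument "motion" is a list of rows, each a list of 5 numbers: the shift along the tool's x, y, z in units of 1000 mm (1.0 is 1000 mm), then the turn about the tool's z in units of 2 pi rad (1.0 is 2 pi rad), then the finger opening in mm, from 0 to 85.4. A call has 1 to 5 rows; each row shifts and turns the commanded pose from where the row before left it, along the tool's axes as they then stand; what a row does not reach is not made up. A row lasts 1/8 s, in which the tool goes at most 62.5 mm and 10.7 degrees, less where a joint would pass 70% of its speed; a pose out of reach is approached as far as the arm can. A call with a number of a shift or a turn outside -1 to 1 is refused whole. A call with a gripper value outside its range is refused whole. The fingers move at their own pace and stop on an object; "squeeze" is the grip in N (left out, the last holds). Time passes only in rows, so rows that do not move let the fingers close. It gives the time, the measured TCP pose, the force and the opening at its end, in the units of the state.
- read_state(): the state, without advancing time (a new reading comes with each control period).
- read_camera(name): name is "scene" or "side" or "wrist"; returns the picture (384x512x3 uint8, red, green, blue); there is no depth.
- camera_info(name): a dict with "intrinsics" (3x3 intrinsics, pixels), "pose" (4x4, takes a point from camera to world coordinates). Camera axes: x right, y down, z forward; pixel columns grow to the right and rows downward; lengths in m; the calibration is good to about 2 mm. A picture is of the moment at which its call begins: read the wrist's pose just before it. camera_info takes no time and is no camera call; for the wrist camera it gives the pose at the moment of the call.
- finish_job(): hands the job in, once; it reports no verdict.
The state is a dict: "time": time; "q": joint angles; "joint_vel": joint speeds; "joint_torque": joint torques, N m; "tool_pos": TCP position; "tcp_rot": TCP orientation; "wrist_force": force on the tool from outside, world axes, zero at the start; "torque": the same for the moment, N m; "width": opening from 0.0 (shut) to 1.0 (fully open).
Only numpy, scipy, OpenCV 4.12 (cv2) and the standard library are available. Lean on these libraries where they do the work, as an engineer would, in place of code of your own. Each camera call takes 0.05 s, during which the arm holds its last target. There are 200 camera calls.

TASK

The four self-inking stamps in the rack on the post office counter have been put back in the wrong cups: stand each one, upright and flat on the floor of its cup, in the cup of its own colour. A cup holds only one stamp, so use the empty white cup to park one on the way and leave it empty at the end; never stand or lay a stamp on the counter, where it would ink the papers. Keep the stamps upright and do not knock over the ink bottle beside them.

Things in the scene. Friction and masses are not known exactly. Their poses are not given: they have to be found in the camera images.
- stamp_red_mid (a point): Self-inking office stamp standing upright: black foot and a red cap with a small white window on top. Foot 42 x 58 mm and 6 mm thick, cap 38 x 54 mm, from 22 mm above the underside up to the top at 88 mm; about 150 g. This point is at its centre, 44 mm above its underside; z up, x across the short (38 mm) side, y along the long (54 mm) side. It is best gripped across the 38 mm. It may stand turned by up to about 6 degrees from its cup.
- stamp_blue_mid (a point): Self-inking office stamp standing upright: black foot and a blue cap with a small white window on top. Foot 42 x 58 mm and 6 mm thick, cap 38 x 54 mm, from 22 mm above the underside up to the top at 88 mm; about 150 g. This point is at its centre, 44 mm above its underside; z up, x across the short (38 mm) side, y along the long (54 mm) side. It is best gripped across the 38 mm. It may stand turned by up to about 6 degrees from its cup.
- stamp_green_mid (a point): Self-inking office stamp standing upright: black foot and a green cap with a small white window on top. Foot 42 x 58 mm and 6 mm thick, cap 38 x 54 mm, from 22 mm above the underside up to the top at 88 mm; about 150 g. This point is at its centre, 44 mm above its underside; z up, x across the short (38 mm) side, y along the long (54 mm) side. It is best gripped across the 38 mm. It may stand turned by up to about 6 degrees from its cup.
- stamp_yellow_mid (a point): Self-inking office stamp standing upright: black foot and a yellow cap with a small white window on top. Foot 42 x 58 mm and 6 mm thick, cap 38 x 54 mm, from 22 mm above the underside up to the top at 88 mm; about 150 g. This point is at its centre, 44 mm above its underside; z up, x across the short (38 mm) side, y along the long (54 mm) side. It is best gripped across the 38 mm. It may stand turned by up to about 6 degrees from its cup.
- cup_red_floor (a point): Red shallow rectangular cup fixed in the black stamp rack, one of five in a row 90 mm apart. The home of the red-capped stamp. Inside 60 x 76 mm (room for one stamp with 9 mm play all round), walls 5 mm thick, rim 13 mm above its floor. This point is the centre of its inner floor, 16 mm above the counter; z up, x across the rack (the 60 mm side, pointing to the pen trough), y along the row (the 76 mm side, parallel to a stamp's long side).
- cup_blue_floor (a point): Blue shallow rectangular cup fixed in the black stamp rack, one of five in a row 90 mm apart. The home of the blue-capped stamp. Inside 60 x 76 mm (room for one stamp with 9 mm play all round), walls 5 mm thick, rim 13 mm above its floor. This point is the centre of its inner floor, 16 mm above the counter; z up, x across the rack (the 60 mm side, pointing to the pen trough), y along the row (the 76 mm side, parallel to a stamp's long side).
- cup_green_floor (a point): Green shallow rectangular cup fixed in the black stamp rack, one of five in a row 90 mm apart. The home of the green-capped stamp. Inside 60 x 76 mm (room for one stamp with 9 mm play all round), walls 5 mm thick, rim 13 mm above its floor. This point is the centre of its inner floor, 16 mm above the counter; z up, x across the rack (the 60 mm side, pointing to the pen trough), y along the row (the 76 mm side, parallel to a stamp's long side).
- cup_yellow_floor (a point): Yellow shallow rectangular cup fixed in the black stamp rack, one of five in a row 90 mm apart. The home of the yellow-capped stamp. Inside 60 x 76 mm (room for one stamp with 9 mm play all round), walls 5 mm thick, rim 13 mm above its floor. This point is the centre of its inner floor, 16 mm above the counter; z up, x across the rack (the 60 mm side, pointing to the pen trough), y along the row (the 76 mm side, parallel to a stamp's long side).
- cup_spare_floor (a point): White shallow rectangular cup fixed in the black stamp rack, one of five in a row 90 mm apart. The spare cup, belonging to no stamp, empty at the start. Inside 60 x 76 mm (room for one stamp with 9 mm play all round), walls 5 mm thick, rim 13 mm above its floor. This point is the centre of its inner floor, 16 mm above the counter; z up, x across the rack (the 60 mm side, pointing to the pen trough), y along the row (the 76 mm side, parallel to a stamp's long side).
- ink_bottle_mid (a point): White ink refill bottle with black cap and blue band, 34 mm across and 76 mm tall, standing loose in the open compartment at one end of the rack, 86 mm beyond the centre of the last cup. This point is at its middle, 38 mm above its underside. Leave it standing.

How it is judged:
At the end, for the whole second after the job is handed in: Each stamp stands in the cup of its own colour: centre within 15 mm of the cup centre in plan, underside within 4 mm of the cup floor, upright within 0.1 rad, released and at rest (under 20 mm/s); so the white cup is empty. The ink bottle stands (horizontal distance between stamp_red_mid and cup_red_floor below 0.015 m and z of stamp_red_mid in the frame of cup_red_floor between 0.04 and 0.048 m and angle between each of stamp_red_mid, stamp_blue_mid, stamp_green_mid, stamp_yellow_mid's own z axis and vertical below 0.1 rad and linear speed of each of stamp_red, stamp_blue, stamp_green, stamp_yellow below 0.02 m/s and contact force between each of stamp_red, stamp_blue, stamp_green, stamp_yellow and the fingers below 0.1 N and horizontal distance between stamp_blue_mid and cup_blue_floor below 0.015 m and z of stamp_blue_mid in the frame of cup_blue_floor between 0.04 and 0.048 m and horizontal distance between stamp_green_mid and cup_green_floor below 0.015 m and z of stamp_green_mid in the frame of cup_green_floor between 0.04 and 0.048 m and horizontal distance between stamp_yellow_mid and cup_yellow_floor below 0.015 m and z of stamp_yellow_mid in the frame of cup_yellow_floor between 0.04 and 0.048 m and angle between ink_bottle_mid's own z axis and vertical below 0.2 rad); the robot touches nothing.
It fails at once if a stamp is set down or laid on the counter (height (world z) of any of stamp_red_mid, stamp_blue_mid, stamp_green_mid, stamp_yellow_mid below 0.052 m).
It fails at once if a stamp is tipped over (angle between any of stamp_red_mid, stamp_blue_mid, stamp_green_mid, stamp_yellow_mid's own z axis and vertical above 0.6 rad).
It fails at once if the ink bottle is knocked over (angle between ink_bottle_mid's own z axis and vertical above 0.5 rad).
It also fails if it takes over 134 s, if anything falls off the work surface, if the arm or the gripper's body presses on something with over 40 N, if the wrist force passes 120 N, or if a joint passes its speed limit or range.

## Working session

There is one attempt and no reset: what is moved stays moved. The work goes in short steps, Python scripts to look and compute and a tool call to move; the robot and the scene stay as the last step left them, time stands still between calls to the robot, and variables do not carry over. Pictures are saved under pics/ and viewed, about 12 in all and at most 16, crops included, and the job is handed in when it is done.

Besides the shell and the picture viewer there is one more tool, called after "Emit:" as name(argument=value, ...) on one line, values as JSON. play_rows: Moves the arm, as the interface text tells. Shifts and turns lie within -1 to 1; 1 stands for 1000 mm of shift or 2 pi rad of turn. Its arguments: {"type":"object","properties":{"motion":{"type":"array","items":{"type":"array","items":{"type":"number"}}},"squeeze":{"type":"number"}},"required":["motion"]}

```bash
mkdir -p pics; python3 - <<'E'
from workcell import *
import cv2,numpy as np
s=read_state();print(s)
ims=[]
for n in ("scene","side","wrist"):
    i=camera_info(n);print(n,np.round(i["intrinsics"],1).tolist(),np.round(i["pose"],3).tolist())
    im=read_camera(n);cv2.imwrite(f"pics/{n}0.png",im[:,:,::-1])
E
```

```text
{'time': 0.0, 'q': array([ 1.10208784e+00,  2.64746006e-01,  1.60536914e+00, -2.79705400e-06,
        1.27369595e+00, -3.68976097e-02]), 'joint_vel': array([ 0.00051991, -0.00011341,  0.00044655,  0.00049144,  0.00253555,
        0.00105927]), 'joint_torque': array([-6.69016226e-04, -5.15091527e+01, -3.67324305e+01,  9.08064339e-05,
        1.28497003e-02,  2.22126420e-05]), 'tool_pos': array([0.28217088, 0.6123919 , 0.22996947]), 'tcp_rot': array([-0.6729095 , -3.06811278,  0.00337441]), 'wrist_force': array([-0.63747147,  0.09857884,  0.05977171]), 'torque': array([ 0.05509486, -0.01171278,  0.01861671]), 'width': 1.006172096493568}
scene [[358.8, 0.0, 253.5], [0.0, 358.8, 192.7], [0.0, 0.0, 1.0]] [[0.371, 0.589, -0.718, 1.085], [0.929, -0.245, 0.279, -0.171], [-0.012, -0.77, -0.638, 0.546], [0.0, 0.0, 0.0, 1.0]]
side [[381.3, 0.0, 250.5], [0.0, 381.3, 197.4], [0.0, 0.0, 1.0]] [[0.997, -0.05, 0.058, 0.512], [-0.076, -0.718, 0.692, -0.564], [0.007, -0.694, -0.72, 0.683], [0.0, 0.0, 0.0, 1.0]]
wrist [[296.3, 0.0, 254.2], [0.0, 296.3, 187.8], [0.0, 0.0, 1.0]] [[0.418, 0.873, 0.249, 0.219], [0.908, -0.402, -0.117, 0.641], [-0.002, 0.275, -0.961, 0.373], [0.0, 0.0, 0.0, 1.0]]
```

View pics/scene0.png

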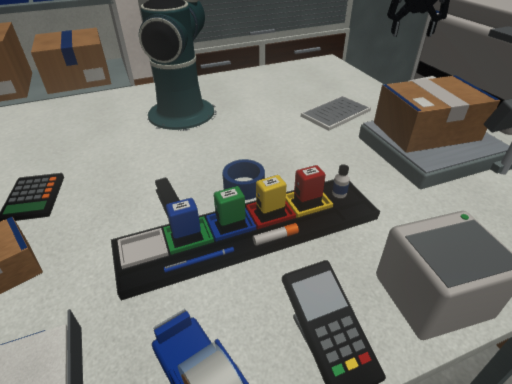

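View pics/wrist0.png

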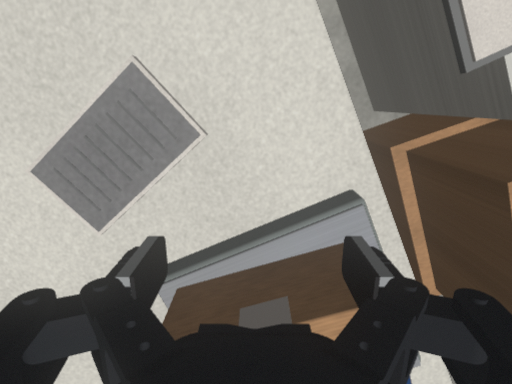

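The scene picture shows the row from left to right: white cup empty (140,247), blue stamp in the green cup (183,222), green in blue (230,205), yellow in red (271,198), red in yellow (310,185), and the bottle at (342,182). The wrist camera can't see the rack yet. Next, a rough position for each from scene and side.

```bash
cat > h.py <<'E'
from workcell import *
import cv2,numpy as np
from scipy.spatial.transform import Rotation as R
def ray(info,uv,z):
    K,P=np.array(info["intrinsics"]),np.array(info["pose"])
    d=P[:3,:3]@np.linalg.inv(K)@np.array([uv[0],uv[1],1.]);o=P[:3,3]
    return o+d*(z-o[2])/d[2]
E
python3 - <<'E'
from h import *
i=camera_info("scene")
for n,uv in dict(B=(181,205),G=(230,192),Y=(269,181),R=(313,171)).items(): print(n,np.round(ray(i,uv,.104),3))
print("spare",np.round(ray(i,(142,249),.016),3))
E
```

```text
B [ 0.57  -0.116  0.104]
G [ 0.569 -0.019  0.104]
Y [0.566 0.064 0.104]
R [0.57  0.162 0.104]
spare [ 0.566 -0.205  0.016]
```

View pics/side0.png

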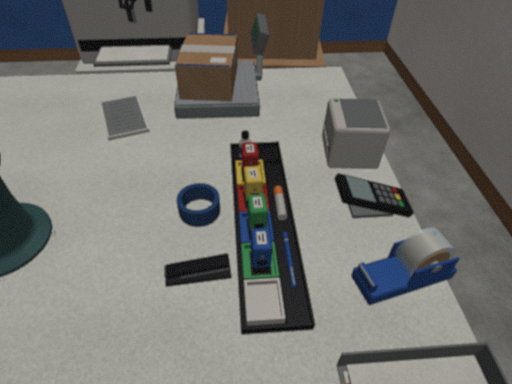

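The side view agrees: the row runs along world y, with its white end at (265,300). I'm moving above the row.

Emit:
play_rows(motion=[[-0.049,-0.038,-0.014,0,85],[-0.049,-0.038,-0.014,0,85],[-0.049,-0.038,-0.014,0,85],[-0.049,-0.038,-0.014,0,85],[-0.049,-0.038,-0.014,0,85]], squeeze=40)

```text
time: 0.78
tool_pos: [0.4235, 0.3407, 0.3003]
tcp_rot: [0.672, 3.069, -0.0]
wrist_force: [1.0, 1.1, 1.1]
width: 0.994
```

Emit:
play_rows(motion=[[-0.049,-0.038,0,0,85],[-0.049,-0.038,0,0,85],[-0.049,-0.038,0,0,85],[-0.049,-0.038,0,0,85],[-0.049,-0.038,0,0,85]])

```text
time: 1.4
tool_pos: [0.5665, 0.0656, 0.2999]
tcp_rot: [-0.673, -3.069, -0.0]
wrist_force: [-0.1, -0.5, -0.1]
width: 0.996
```

Emit:
play_rows(motion=[[0,0,0,0.0259,85],[0,0,0,0.0259,85],[0,0,0,0.0259,85],[0,0,0,0.0259,85]])

```text
time: 1.9
tool_pos: [0.5658, 0.0672, 0.2996]
tcp_rot: [-1.626, -2.687, 0.001]
wrist_force: [-0.7, 0.2, -0.2]
width: 0.992
```

Emit:
play_rows(motion=[[0,0,0,0.0259,85],[0,0,0,0.0259,85],[0,0,0,0.0259,85],[0,0,0,0,85]])

```text
time: 2.4
tool_pos: [0.5658, 0.0675, 0.2997]
tcp_rot: [-2.219, -2.223, 0.001]
wrist_force: [0.3, -0.1, 0.3]
width: 0.995
```

```bash
python3 - <<'E'
from h import *
s=read_state();print(s["time"],s["tool_pos"],R.from_rotvec(s["tcp_rot"]).as_matrix().round(3))
print(camera_info("wrist")["pose"].__repr__())
cv2.imwrite("pics/w1.png",read_camera("wrist")[:,:,::-1])
E
```

```text
2.4 [0.56583351 0.06746215 0.29972663] [[-0.002  1.    -0.001]
 [ 1.     0.002 -0.   ]
 [-0.    -0.001 -1.   ]]
array([[ 9.99998137e-01,  1.85312646e-03, -5.40109357e-04,
         5.65856903e-01],
       [ 1.63250013e-03, -9.61269540e-01, -2.75605164e-01,
         1.36522463e-01],
       [-1.02992189e-03,  2.75603769e-01, -9.61270774e-01,
         4.42937748e-01],
       [ 0.00000000e+00,  0.00000000e+00,  0.00000000e+00,
         1.00000000e+00]])
```

View pics/w1.png

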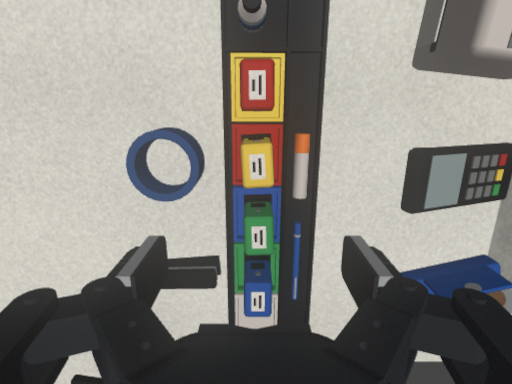

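The wrist view shows the windows at red (257,84), yellow (257,166), green (259,237) and blue (258,301). The yellow cup rim spans about (231–284, 53–122), and the bottle is at (252,8). Now I'll measure windows and rims.

```bash
cat >> h.py <<'E'
def measure(im,i):
    """white windows on caps -> (x,y,heading of long side)"""
    hsv=cv2.cvtColor(im,cv2.COLOR_RGB2HSV)
    m=((hsv[...,1]<40)&(hsv[...,2]>170)).astype(np.uint8)
    cs,_=cv2.findContours(m,cv2.RETR_EXTERNAL,cv2.CHAIN_APPROX_NONE);out=[]
    for c in cs:
        r=cv2.minAreaRect(c)
        if 80<r[1][0]*r[1][1]<6000:
            p=[ray(i,q,.104)[:2] for q in cv2.boxPoints(r)]
            e=max((p[1]-p[0],p[2]-p[1]),key=np.linalg.norm); e=e*np.sign(e[1])
            out.append((np.round(r[0]),np.mean(p,0).round(4),np.linalg.norm(p[1]-p[0]).round(3),np.linalg.norm(p[2]-p[1]).round(3),np.degrees(np.arctan2(-e[0],e[1])).round(1)))
    return out
E
python3 - <<'E'
from h import *
i=camera_info("wrist");im=read_camera("wrist")
for o in measure(im[:,200:320].copy(),{"intrinsics":i["intrinsics"]-np.array([[0,0,200],[0,0,0],[0,0,0]]),"pose":i["pose"]}): print(*o)
hsv=cv2.cvtColor(im,cv2.COLOR_RGB2HSV)
for n,lo,hi in (("red",0,8),("yellow",22,34),("green",45,80),("blue",105,125)):
    m=((hsv[...,0]>=lo)&(hsv[...,0]<=hi)&(hsv[...,1]>120)&(hsv[...,2]>60)).astype(np.uint8)
    m[:,:215]=0;m[:,290:]=0
    cs,_=cv2.findContours(m,cv2.RETR_EXTERNAL,cv2.CHAIN_APPROX_NONE)
    for c in cs:
        if cv2.contourArea(c)>150:
            x,y,w,h=cv2.boundingRect(c); 
            print(n,(x,y,w,h),"rim:",ray(i,(x,y),.029)[:2].round(4),ray(i,(x+w,y+h),.029)[:2].round(4),"rect angle",cv2.minAreaRect(c)[2])
print("bottle top",ray(i,(252,8),.086))
E
```

```text
[ 56. 311.] [ 0.568  -0.1342] 0.054 0.051 -89.8
[ 58. 301.] [ 0.5706 -0.1181] 0.017 0.028 0.7
[ 58. 237.] [ 0.5707 -0.0247] 0.017 0.03 0.7
[114. 250.] [ 0.6423 -0.0523] 0.012 0.235 3.6
[101. 175.] [0.6212 0.0541] 0.053 0.009 -1.7
[ 57. 166.] [0.5689 0.0657] 0.016 0.029 0.7
[58. 84.] [0.569  0.1555] 0.016 0.028 0.7
red (232, 123, 51, 62) rim: [0.5351 0.11  ] [0.6075 0.0223] rect angle 90.0
red (240, 59, 34, 51) rim: [0.5469 0.191 ] [0.5922 0.1274] rect angle 90.0
yellow (241, 137, 33, 51) rim: [0.5472 0.0911] [0.5945 0.0177] rect angle 86.98721313476562
yellow (230, 52, 56, 70) rim: [0.5341 0.1993] [0.6089 0.1116] rect angle 90.0
green (234, 244, 10, 48) rim: [ 0.535  -0.0721] [ 0.5498 -0.1574] rect angle 90.0
green (245, 216, 34, 76) rim: [ 0.5521 -0.026 ] [ 0.6064 -0.1572] rect angle 90.0
blue (244, 261, 28, 55) rim: [ 0.5501 -0.1013] [ 0.5959 -0.2033] rect angle 90.0
blue (233, 187, 48, 55) rim: [0.535 0.019] [ 0.6071 -0.0684] rect angle 90.0
bottle top [0.56282042 0.23391322 0.086     ]
```

Everything lines up along x≈0.571, with cups at y = 0.1555, 0.066, −0.025, −0.115 and −0.205. First move: blue to the spare cup.

Emit:
play_rows(motion=[[-0.037,0.001,0.0235,0,85],[-0.037,0.001,0.0235,0,85],[-0.037,0.001,0.0235,0,85],[-0.037,0.001,0.0235,0,85],[-0.037,0.001,0.0235,0,85]])

```text
time: 3.12
tool_pos: [0.571, -0.1187, 0.1819]
tcp_rot: [2.219, 2.224, 0.0]
wrist_force: [0.3, 0.5, 0.2]
width: 0.994
```

Emit:
play_rows(motion=[[0,0,0.03,0,85],[0,0,0.03,0,85],[0,0,0.03,0,85],[0,0,0.03,0,85],[0,0,0,0,85]])

```text
time: 3.75
tool_pos: [0.5684, -0.1169, 0.0597]
tcp_rot: [-2.216, -2.219, 0.005]
wrist_force: [0.0, -0.6, 0.7]
width: 0.993
```

Emit:
play_rows(motion=[[0,0,0,0,20],[0,0,0,0,20],[0,0,0,0,20],[0,0,0,0,20],[0,0,0,0,20]])

```text
time: 4.38
tool_pos: [0.5722, -0.1178, 0.0643]
tcp_rot: [2.22, 2.22, 0.002]
wrist_force: [-0.5, 0.2, 7.0]
width: 0.438
```

Emit:
play_rows(motion=[[0,0,0,0,20],[0,0,0,0,20],[0,0,0,0,20]])

```text
time: 4.75
tool_pos: [0.5722, -0.1178, 0.0643]
tcp_rot: [2.22, 2.22, 0.002]
wrist_force: [-0.6, 0.6, 6.5]
width: 0.437
```

```bash
python3 - <<'E'
from h import *
a=read_camera("side")[:,:,::-1];b=read_camera("wrist")[:,:,::-1]
s=read_state();print(s["time"],s["tool_pos"],s["width"])
cv2.imwrite("pics/g1.png",np.hstack([cv2.resize(a[100:340,180:340],(400,600)),cv2.resize(b[100:384,100:420],(400,600))[:, :]]))
E
```

```text
4.85 [ 0.57219755 -0.11779331  0.06432962] 0.4407124763047879
```

View pics/g1.png

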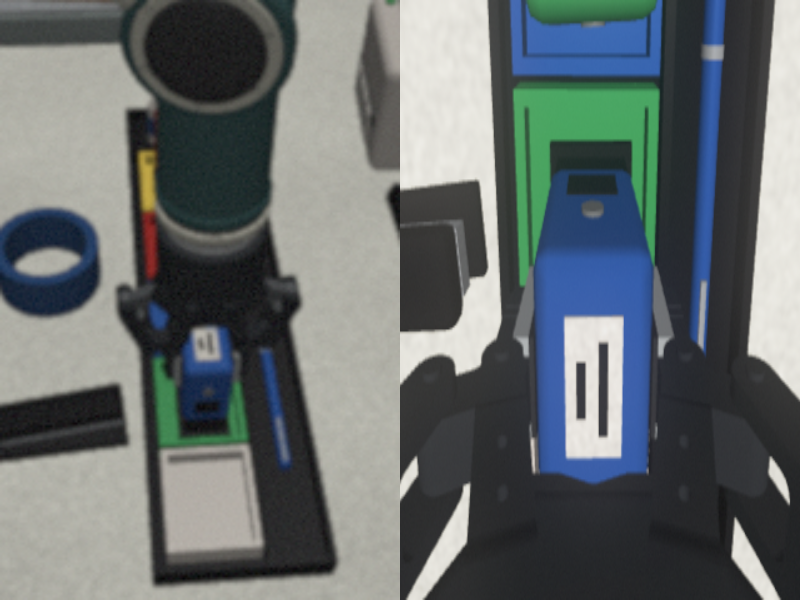

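Gripped at 37 mm, with the stamp upright and square between the pads. Lift, carry to the spare cup and lower.

Emit:
play_rows(motion=[[0,0,-0.02,0,20],[0,0,-0.03,0,20],[0,0,-0.02,0,20],[0,0,0,0,20]])

```text
time: 5.35
tool_pos: [0.5729, -0.118, 0.1353]
tcp_rot: [2.218, 2.218, 0.004]
wrist_force: [0.4, 0.1, -2.0]
width: 0.439
```

Emit:
play_rows(motion=[[-0.02,0,0,0,20],[-0.0235,0,0,0,20],[-0.0235,0,0,0,20],[-0.02,0,0,0,20],[0,0,0,0,20]])

```text
time: 5.98
tool_pos: [0.5707, -0.2065, 0.1321]
tcp_rot: [-2.224, -2.218, 0.001]
wrist_force: [-0.6, 0.3, -1.1]
width: 0.442
```

Emit:
play_rows(motion=[[0,0,0.015,0,20],[0,0,0.02,0,20],[0,0,0.015,0,20],[0,0,0,0,20]])

```text
time: 6.48
tool_pos: [0.5691, -0.2032, 0.0797]
tcp_rot: [-2.217, -2.219, 0.003]
wrist_force: [0.6, 0.4, -0.9]
width: 0.441
```

Emit:
play_rows(motion=[[0,0,0.01,0,20],[0,0,0.009,0,20],[0,0,0,0,20],[0,0,0,0,20]])

```text
time: 6.98
tool_pos: [0.5713, -0.2047, 0.0638]
tcp_rot: [2.221, 2.221, 0.0]
wrist_force: [-0.6, -0.3, 0.2]
width: 0.439
```

```bash
python3 - <<'E'
from h import *
a=read_camera("side")[:,:,::-1];b=read_camera("wrist")[:,:,::-1]
s=read_state();print(s["time"],s["tool_pos"],s["width"])
cv2.imwrite("pics/g2.png",np.hstack([cv2.resize(a[100:340,180:340],(400,600)),cv2.resize(b[100:384,100:420],(400,600))[:, :]]))
E
```

```text
7.075 [ 0.57135289 -0.20467551  0.06379493] 0.44336122792609317
```

View pics/g2.png

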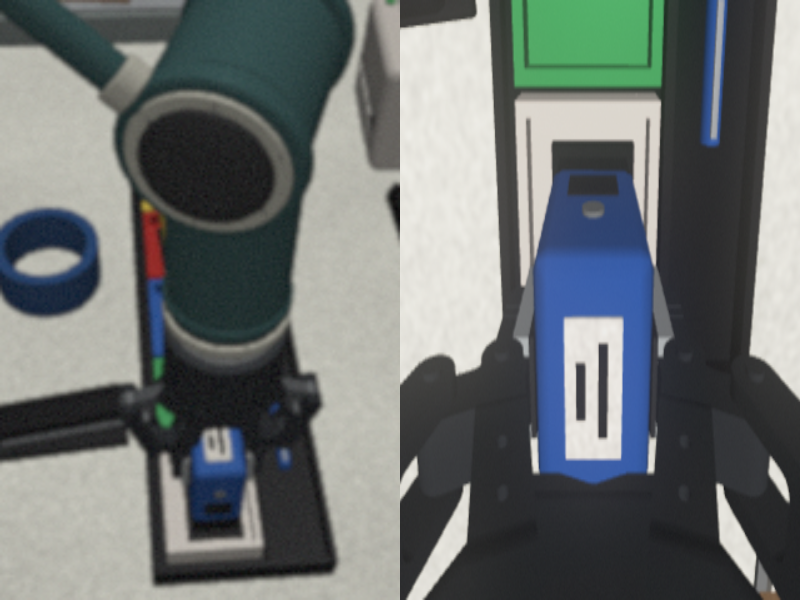

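Blue sits square in the white cup with margins all round. Releasing it and going for green.

Emit:
play_rows(motion=[[0,0,0.001,0,20],[0,0,0,0,60],[0,0,0,0,85],[0,0,0,0,85],[0,0,0,0,85]])

```text
time: 7.7
tool_pos: [0.571, -0.2045, 0.0624]
tcp_rot: [-2.221, -2.221, 0.0]
wrist_force: [0.7, 0.3, -0.3]
width: 0.999
```

Emit:
play_rows(motion=[[0,0,0,0,85],[0,0,-0.03,0,85],[0,0,-0.04,0,85],[0,0,-0.04,0,85],[0,0,0,0,85]])

```text
time: 8.32
tool_pos: [0.574, -0.2057, 0.1775]
tcp_rot: [2.216, 2.216, 0.005]
wrist_force: [0.2, 0.3, -0.4]
width: 0.994
```

Emit:
play_rows(motion=[[0.04,0,0,0,85],[0.05,0,0,0,85],[0.05,0,0,0,85],[0.04,0,0,0,85],[0,0,0,0,85]])

```text
time: 8.95
tool_pos: [0.5701, -0.022, 0.1714]
tcp_rot: [-2.216, -2.224, 0.001]
wrist_force: [0.5, -0.1, -0.1]
width: 0.998
```

Emit:
play_rows(motion=[[0,0,0.03,0,85],[0,0,0.03,0,85],[0,0,0.03,0,85],[0,0,0.02,0,85],[0,0,0,0,85]])

```text
time: 9.57
tool_pos: [0.5692, -0.025, 0.0603]
tcp_rot: [-2.22, -2.218, 0.005]
wrist_force: [-0.8, 0.5, 0.4]
width: 0.994
```

Emit:
play_rows(motion=[[0,0,0,0,20],[0,0,0,0,20],[0,0,0,0,20],[0,0,0,0,20],[0,0,0,0,20]])

```text
time: 10.2
tool_pos: [0.5721, -0.0246, 0.064]
tcp_rot: [2.22, 2.22, 0.002]
wrist_force: [-1.6, -0.6, 6.5]
width: 0.44
```

Emit:
play_rows(motion=[[0,0,0,0,20],[0,0,0,0,20]])

```text
time: 10.45
tool_pos: [0.5721, -0.0246, 0.064]
tcp_rot: [2.22, 2.22, 0.002]
wrist_force: [-1.1, -0.9, 6.8]
width: 0.448
```

```bash
python3 - <<'E'
from h import *
b=read_camera("wrist")[:,:,::-1];a=read_camera("side")[:,:,::-1]
s=read_state();print(s["time"],s["tool_pos"],s["width"],s["wrist_force"])
cv2.imwrite("pics/g3.png",np.hstack([cv2.resize(a[100:340,180:340],(400,600)),cv2.resize(b[100:384,100:420],(400,600))]))
E
```

```text
10.55 [ 0.57210022 -0.02461279  0.0640353 ] 0.44080269086859797 [-0.21259418 -0.17778345  7.00582463]
```

View pics/g3.png

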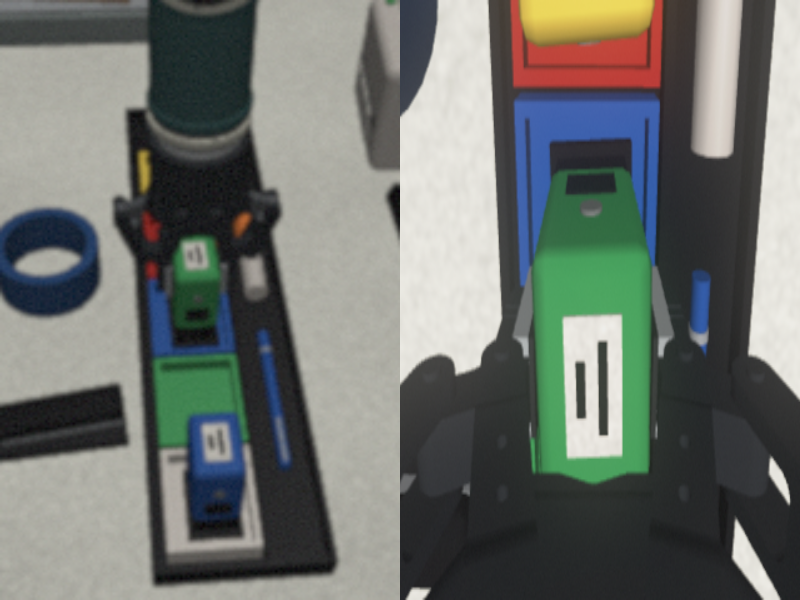

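Blue stands upright in the white cup and green is gripped. Green goes to the green cup (−0.09), then I'll pick blue back up.

Emit:
play_rows(motion=[[0,0,-0.02,0,20],[0,0,-0.03,0,20],[0,0,-0.02,0,20],[0,0,0,0,20]])

```text
time: 11.05
tool_pos: [0.5729, -0.0246, 0.1353]
tcp_rot: [2.219, 2.219, 0.005]
wrist_force: [0.1, -0.1, -1.8]
width: 0.44
```

Emit:
play_rows(motion=[[-0.02,0,0,0,20],[-0.025,0,0,0,20],[-0.025,0,0,0,20],[-0.02,0,0,0,20],[0,0,0,0,20]])

```text
time: 11.68
tool_pos: [0.5704, -0.1163, 0.1317]
tcp_rot: [-2.223, -2.218, 0.002]
wrist_force: [0.1, 0.2, -1.6]
width: 0.441
```

Emit:
play_rows(motion=[[0,0,0.015,0,20],[0,0,0.02,0,20],[0,0,0.015,0,20],[0,0,0,0,20]])

```text
time: 12.18
tool_pos: [0.5689, -0.1135, 0.0797]
tcp_rot: [-2.218, -2.219, 0.004]
wrist_force: [0.2, -0.5, -2.4]
width: 0.442
```

Emit:
play_rows(motion=[[0,0,0.01,0,20],[0,0,0.01,0,20],[0,0,0,0,20],[0,0,0,0,20]])

```text
time: 12.68
tool_pos: [0.5718, -0.1146, 0.0632]
tcp_rot: [2.221, 2.22, 0.001]
wrist_force: [0.4, 0.7, 2.3]
width: 0.443
```

Emit:
play_rows(motion=[[0,0,0,0,60],[0,0,0,0,85],[0,0,0,0,85],[0,0,0,0,85],[0,0,0,0,85]])

```text
time: 13.3
tool_pos: [0.571, -0.1145, 0.0626]
tcp_rot: [-2.222, -2.221, 0.0]
wrist_force: [-1.0, -0.1, -0.1]
width: 0.997
```

Emit:
play_rows(motion=[[0,0,-0.03,0,85],[0,0,-0.04,0,85],[0,0,-0.04,0,85],[0,0,0,0,85]])

```text
time: 13.8
tool_pos: [0.5741, -0.1153, 0.1774]
tcp_rot: [2.216, 2.216, 0.007]
wrist_force: [-0.1, 0.1, -0.7]
width: 0.995
```

Emit:
play_rows(motion=[[-0.03,0,0,0,85],[-0.03,0,0,0,85],[-0.03,0,0,0,85],[0,0,0,0,85],[0,0,0,0,85]])

```text
time: 14.42
tool_pos: [0.5704, -0.204, 0.1716]
tcp_rot: [-2.221, -2.219, 0.0]
wrist_force: [0.3, -0.2, -0.5]
width: 0.992
```

Green is down in its cup. Next, blue from white to the blue cup, lifted high over green.

Emit:
play_rows(motion=[[0,0,0.03,0,85],[0,0,0.03,0,85],[0,0,0.03,0,85],[0,0,0.02,0,85],[0,0,0,0,85]])

```text
time: 15.05
tool_pos: [0.5695, -0.2032, 0.0605]
tcp_rot: [-2.218, -2.219, 0.002]
wrist_force: [-0.1, 0.4, -0.4]
width: 0.992
```

Emit:
play_rows(motion=[[0,0,0,0,20],[0,0,0,0,20],[0,0,0,0,20],[0,0,0,0,20],[0,0,0,0,20]])

```text
time: 15.68
tool_pos: [0.572, -0.205, 0.0641]
tcp_rot: [2.22, 2.22, 0.002]
wrist_force: [0.1, 1.2, 5.9]
width: 0.441
```

Emit:
play_rows(motion=[[0,0,0,0,20],[0,0,-0.03,0,20],[0,0,-0.035,0,20],[0,0,-0.035,0,20],[0,0,-0.03,0,20]])

```text
time: 16.3
tool_pos: [0.5708, -0.2045, 0.1935]
tcp_rot: [-2.222, -2.221, 0.0]
wrist_force: [0.3, 0.5, -2.1]
width: 0.438
```

```bash
python3 - <<'E'
from h import *
b=read_camera("scene")[:,:,::-1];a=read_camera("side")[:,:,::-1]
s=read_state();print(s["time"],s["tool_pos"],s["width"],s["wrist_force"])
cv2.imwrite("pics/g4.png",np.hstack([cv2.resize(a[100:340,180:340],(300,450)),cv2.resize(b[100:325,100:350],(500,450))]))
E
```

```text
16.4 [ 0.57334296 -0.20552683  0.19664416] 0.43756304436418725 [ 0.06944052 -1.02117822 -0.907105  ]
```

View pics/g4.png

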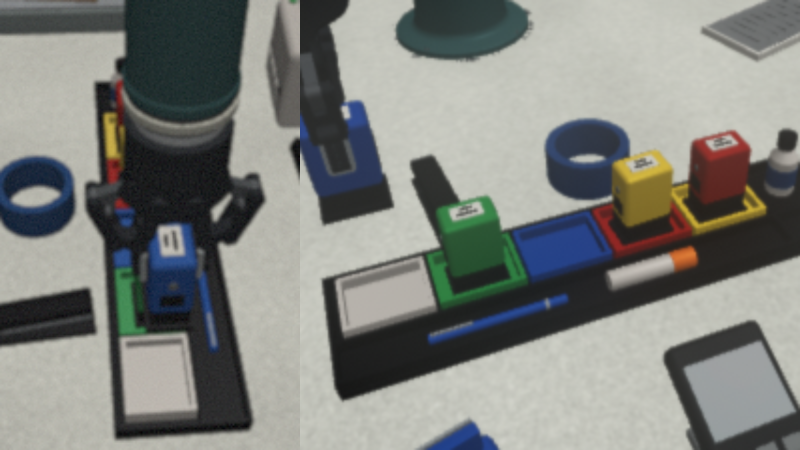

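Green stands in the green cup, and blue is held level and high. Carry it +0.180 and lower 0.13, then release and go on to yellow at y=0.0657.

Emit:
play_rows(motion=[[0.03,0,0,0,20],[0.04,0,0,0,20],[0.04,0,0,0,20],[0.04,0,0,0,20],[0.03,0,0,0,20]])

```text
time: 17.02
tool_pos: [0.5696, -0.0229, 0.1902]
tcp_rot: [-2.219, -2.22, 0.003]
wrist_force: [-0.1, -0.1, -1.3]
width: 0.435
```

Emit:
play_rows(motion=[[0,0,0,0,20],[0,0,0.03,0,20],[0,0,0.04,0,20],[0,0,0.03,0,20],[0,0,0,0,20]])

```text
time: 17.65
tool_pos: [0.5673, -0.0252, 0.0883]
tcp_rot: [-2.218, -2.216, 0.009]
wrist_force: [-1.1, 0.2, -1.1]
width: 0.439
```

Emit:
play_rows(motion=[[0,0,0,0,20],[0,0,0.015,0,20],[0,0,0.015,0,20],[0,0,0,0,20],[0,0,0,0,20]])

```text
time: 18.27
tool_pos: [0.5717, -0.0246, 0.0628]
tcp_rot: [2.221, 2.221, 0.001]
wrist_force: [1.2, -0.2, 0.7]
width: 0.443
```

Emit:
play_rows(motion=[[0,0,0,0,60],[0,0,0,0,85],[0,0,0,0,85],[0,0,0,0,85],[0,0,0,0,85]])

```text
time: 18.9
tool_pos: [0.571, -0.0245, 0.0626]
tcp_rot: [-2.222, -2.221, 0.0]
wrist_force: [-0.4, -0.6, 0.6]
width: 0.995
```

Emit:
play_rows(motion=[[0,0,-0.03,0,85],[0,0,-0.04,0,85],[0,0,-0.04,0,85],[0,0,0,0,85]])

```text
time: 19.4
tool_pos: [0.5742, -0.0248, 0.1772]
tcp_rot: [2.217, 2.217, 0.009]
wrist_force: [0.7, -0.4, 0.1]
width: 0.995
```

Emit:
play_rows(motion=[[0.03,0,0,0,85],[0.03,0,0,0,85],[0.03,0,0,0,85],[0,0,0,0,85],[0,0,0,0,85]])

```text
time: 20.02
tool_pos: [0.5705, 0.0651, 0.1716]
tcp_rot: [-2.221, -2.221, 0.003]
wrist_force: [0.8, -0.6, 0.0]
width: 0.994
```

```bash
python3 - <<'E'
from h import *
i=camera_info("wrist")
w=read_camera("wrist");b=read_camera("scene")[:,:,::-1]
s=read_state();print(s["time"],s["tool_pos"],s["width"],s["wrist_force"])
J={"intrinsics":i["intrinsics"]-np.array([[0,0,200],[0,0,0],[0,0,0]]),"pose":i["pose"]}
for o in measure(w[:,200:320].copy(),J): print(*o)
cv2.imwrite("pics/g5.png",np.hstack([cv2.resize(w[:,100:420,::-1],(375,450)),cv2.resize(b[125:325,100:290],(425,450))]))
E
```

```text
20.125 [0.5707962  0.06457027 0.17203516] 0.9972367034814825 [-0.06350628  0.49104531 -0.23037219]
[ 56. 302.] [ 0.5714 -0.025 ] 0.017 0.03 0.7
[ 52. 198.] [0.569  0.0655] 0.017 0.03 4.6
[113. 202.] [0.6145 0.0615] 0.009 0.048 3.5
[51. 68.] [0.5682 0.1557] 0.017 0.029 0.5
[  6. 174.] [0.5344 0.0681] 0.229 0.008 -2.9
```

View pics/g5.png

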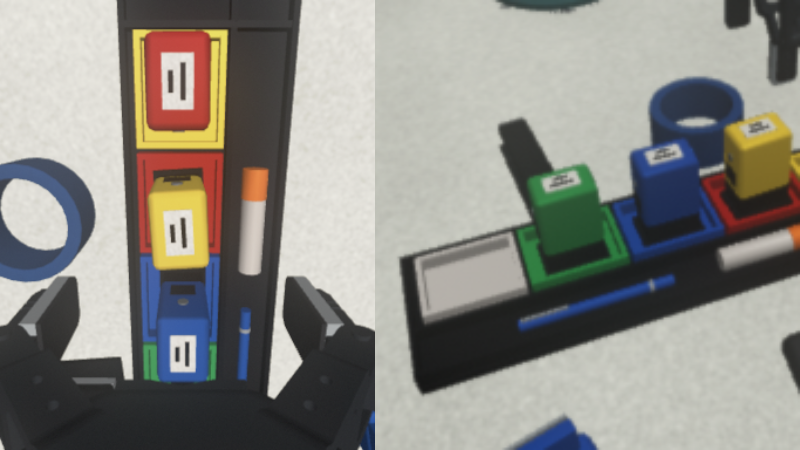

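Blue is home at (0.571, −0.025). Yellow at (0.569, 0.0655) is turned about 4.6° CCW. I'll turn to match it, grip, turn back and carry it to the white cup.

Emit:
play_rows(motion=[[0,0,0.03,-0.012,85],[0,0,0.03,0,85],[0,0,0.03,0,85],[0,0,0.02,0,85],[0,0,0,0,85]])

```text
time: 20.75
tool_pos: [0.5695, 0.0648, 0.0607]
tcp_rot: [-2.135, -2.301, 0.005]
wrist_force: [0.2, -0.2, 0.5]
width: 0.993
```

Emit:
play_rows(motion=[[0,0,0,0,20],[0,0,0,0,20],[0,0,0,0,20],[0,0,0,0,20],[0,0,0,0,20]])

```text
time: 21.38
tool_pos: [0.5718, 0.0656, 0.0637]
tcp_rot: [2.135, 2.303, 0.002]
wrist_force: [-1.2, -1.3, 6.6]
width: 0.441
```

Emit:
play_rows(motion=[[0,0,0,0,20],[0,0,-0.03,0,20],[0,0,-0.035,0,20],[0,0,-0.035,0,20],[0,0,-0.03,0.012,20]])

```text
time: 22.0
tool_pos: [0.5709, 0.0655, 0.1934]
tcp_rot: [-2.224, -2.219, 0.0]
wrist_force: [-0.0, 0.4, -1.2]
width: 0.442
```

Emit:
play_rows(motion=[[0,0,0,0,20],[-0.025,0,0,0,20],[-0.04,0,0,0,20],[-0.045,0,0,0,20],[-0.045,0,0,0,20]])

```text
time: 22.62
tool_pos: [0.5695, -0.0904, 0.1898]
tcp_rot: [-2.217, -2.221, 0.003]
wrist_force: [0.5, -0.1, -1.1]
width: 0.439
```

Emit:
play_rows(motion=[[-0.045,0,0,0,20],[-0.045,0,0,0,20],[-0.025,0,0,0,20],[0,0,0,0,20],[0,0,0,0,20]])

```text
time: 23.25
tool_pos: [0.5701, -0.2036, 0.1907]
tcp_rot: [-2.219, -2.22, 0.001]
wrist_force: [-0.2, 0.2, -1.7]
width: 0.442
```

```bash
python3 - <<'E'
from h import *
i=camera_info("wrist")
w=read_camera("wrist");b=read_camera("side")[:,:,::-1]
s=read_state();print(s["time"],s["tool_pos"],s["tcp_rot"],s["width"],s["wrist_force"])
cv2.imwrite("pics/g6.png",np.hstack([cv2.resize(w[:,100:420,::-1],(375,450)),cv2.resize(b[125:340,180:340],(335,450))]))
E
```

```text
23.35 [ 0.57059976 -0.20326817  0.19154873] [-2.21876097e+00 -2.22166260e+00  5.92946067e-04] 0.4379170910726012 [-0.02747968  0.57059331 -1.65443892]
```

View pics/g6.png

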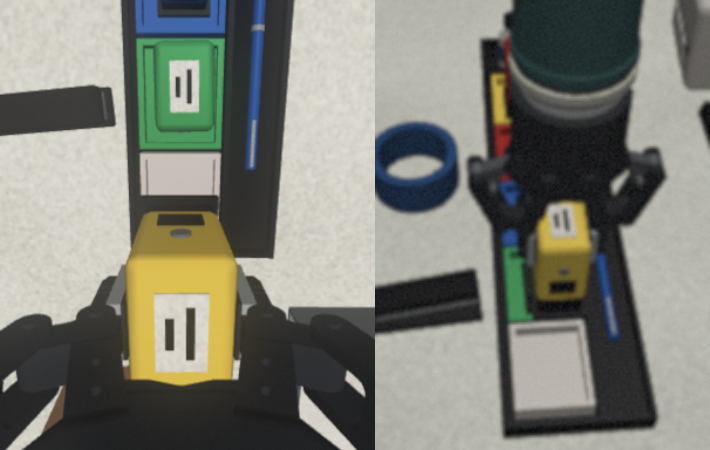

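Yellow is held square above the white cup. Lower and release, then go to red at y=0.1557, x=0.569.

Emit:
play_rows(motion=[[0,0,0.03,0,20],[0,0,0.04,0,20],[0,0,0.03,0,20],[0,0,0,0,20],[0,0,0,0,20]])

```text
time: 23.98
tool_pos: [0.572, -0.2042, 0.0938]
tcp_rot: [2.219, 2.221, 0.001]
wrist_force: [0.8, -0.6, -0.9]
width: 0.435
```

Emit:
play_rows(motion=[[0,0,0.015,0,20],[0,0,0.015,0,20],[0,0,0,0,20],[0,0,0,0,20]])

```text
time: 24.48
tool_pos: [0.5714, -0.2047, 0.0626]
tcp_rot: [2.221, 2.221, 0.001]
wrist_force: [-0.7, -0.4, 0.8]
width: 0.441
```

Emit:
play_rows(motion=[[0,0,0,0,60],[0,0,0,0,85],[0,0,0,0,85],[0,0,0,0,85],[0,0,0,0,85]])

```text
time: 25.1
tool_pos: [0.571, -0.2045, 0.0626]
tcp_rot: [-2.222, -2.221, 0.0]
wrist_force: [0.9, -0.5, 0.2]
width: 0.997
```

Emit:
play_rows(motion=[[0,0,-0.03,0,85],[0,0,-0.04,0,85],[0,0,-0.05,0,85],[0,0,0,0,85]])

```text
time: 25.6
tool_pos: [0.5746, -0.2059, 0.1887]
tcp_rot: [2.215, 2.214, 0.007]
wrist_force: [0.3, -0.4, 0.5]
width: 0.99
```

Emit:
play_rows(motion=[[0.04,0,0,0,85],[0.05,0,0,0,85],[0.05,0,0,0,85],[0.05,0,0,0,85],[0.05,0,0,0,85]])

```text
time: 26.22
tool_pos: [0.5702, 0.037, 0.1815]
tcp_rot: [-2.221, -2.22, 0.002]
wrist_force: [0.6, -0.2, -0.3]
width: 0.995
```

Emit:
play_rows(motion=[[0.05,0,0,0,85],[0.04,0,0,0,85],[0.03,-0.001,0,0,85],[0,0,0,0,85],[0,0,0,0,85]])

```text
time: 26.85
tool_pos: [0.5696, 0.1549, 0.1817]
tcp_rot: [-2.221, -2.222, 0.002]
wrist_force: [-1.2, 0.2, -0.3]
width: 0.998
```

```bash
python3 - <<'E'
from h import *
i=camera_info("wrist")
w=read_camera("wrist");b=read_camera("scene")[:,:,::-1]
s=read_state();print(s["time"],s["tool_pos"],s["tcp_rot"],s["width"],s["wrist_force"])
J={"intrinsics":i["intrinsics"]-np.array([[0,0,200],[0,0,0],[0,0,0]]),"pose":i["pose"]}
for o in measure(w[:,200:320].copy(),J): print(*o)
cv2.imwrite("pics/g7.png",np.hstack([cv2.resize(w[:,100:420,::-1],(375,450)),cv2.resize(b[125:325,100:290],(425,450))]))
E
```

```text
26.95 [0.56991541 0.1543356  0.18213229] [-2.22265341e+00 -2.22007144e+00  1.48744797e-03] 0.9931356108228551 [ 0.26777096 -0.00102463  0.54933293]
[110. 275.] [0.6169 0.0827] 0.05 0.011 -1.2
[ 53. 194.] [0.5685 0.1553] 0.017 0.029 0.5
[49. 69.] [0.5655 0.2464] 0.013 0.025 75.4
```

View pics/g7.png

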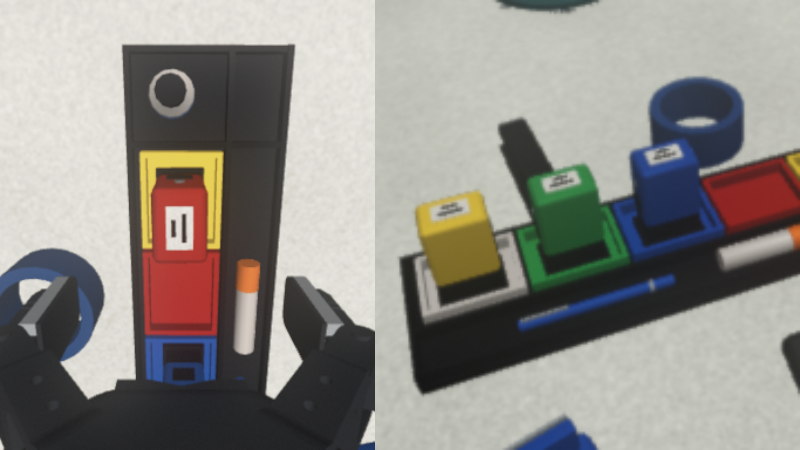

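Yellow is parked in the white cup. Red is straight at (0.5685, 0.1553), and the bottle is clear. Red goes to the red cup.

Emit:
play_rows(motion=[[0,0,0.03,0,85],[0,0,0.03,0,85],[0,0,0.03,0,85],[0,0,0.03,0,85],[0,0,0,0,85]])

```text
time: 27.58
tool_pos: [0.5675, 0.1537, 0.0597]
tcp_rot: [-2.221, -2.217, 0.009]
wrist_force: [0.4, 0.1, 0.5]
width: 1.0
```

Emit:
play_rows(motion=[[0,0,0,0,20],[0,0,0,0,20],[0,0,0,0,20],[0,0,0,0,20],[0,0,0,0,20]])

```text
time: 28.2
tool_pos: [0.5711, 0.1556, 0.0642]
tcp_rot: [2.22, 2.22, 0.003]
wrist_force: [-1.6, -1.1, 6.1]
width: 0.444
```

Emit:
play_rows(motion=[[0,0,0,0,20],[0,0,-0.02,0,20],[0,0,-0.03,0,20],[0,0,-0.02,0,20],[0,0,0,0,20]])

```text
time: 28.82
tool_pos: [0.5719, 0.156, 0.1354]
tcp_rot: [2.22, 2.22, 0.007]
wrist_force: [-0.1, -0.2, -1.2]
width: 0.437
```

Emit:
play_rows(motion=[[-0.02,0.001,0,0,20],[-0.025,0,0,0,20],[-0.025,0,0,0,20],[-0.02,0,0,0,20],[0,0,0,0,20]])

```text
time: 29.45
tool_pos: [0.5703, 0.0636, 0.1316]
tcp_rot: [-2.224, -2.218, 0.002]
wrist_force: [0.0, -0.4, -1.8]
width: 0.437
```

Emit:
play_rows(motion=[[0,0,0.015,0,20],[0,0,0.02,0,20],[0,0,0.015,0,20],[0,0,0,0,20]])

```text
time: 29.95
tool_pos: [0.5689, 0.0658, 0.0797]
tcp_rot: [-2.218, -2.22, 0.006]
wrist_force: [-0.2, -0.8, -2.6]
width: 0.437
```

Emit:
play_rows(motion=[[0,0,0.01,0,20],[0,0,0.01,0,20],[0,0,0,0,20],[0,0,0,0,20]])

```text
time: 30.45
tool_pos: [0.5713, 0.0655, 0.0637]
tcp_rot: [2.221, 2.221, 0.001]
wrist_force: [-2.8, -0.3, 4.3]
width: 0.436
```

Emit:
play_rows(motion=[[0,0,0,0,60],[0,0,0,0,85],[0,0,0,0,85],[0,0,0,0,85],[0,0,0,0,85]])

```text
time: 31.08
tool_pos: [0.5711, 0.0655, 0.0625]
tcp_rot: [-2.222, -2.221, 0.0]
wrist_force: [0.7, -0.1, 0.0]
width: 0.997
```

Emit:
play_rows(motion=[[0,0,-0.03,0,85],[0,0,-0.04,0,85],[0,0,-0.05,0,85],[0,0,0,0,85]])

```text
time: 31.58
tool_pos: [0.5749, 0.0658, 0.1883]
tcp_rot: [2.217, 2.216, 0.012]
wrist_force: [0.7, -0.4, -0.8]
width: 0.995
```

Emit:
play_rows(motion=[[-0.03,0,0,0,85],[-0.04,0,0,0,85],[-0.05,0,0,0,85],[-0.05,0,0,0,85],[-0.04,0,0,0,85]])

```text
time: 32.2
tool_pos: [0.5702, -0.1462, 0.1813]
tcp_rot: [-2.221, -2.22, 0.001]
wrist_force: [1.0, 0.6, -0.2]
width: 0.996
```

Emit:
play_rows(motion=[[-0.04,0,0,0,85],[-0.02,0,0,0,85],[0,0,0,0,85],[0,0,0,0,85]])

```text
time: 32.7
tool_pos: [0.5709, -0.2033, 0.1822]
tcp_rot: [-2.22, -2.221, -0.0]
wrist_force: [0.7, 0.1, -0.1]
width: 0.995
```

```bash
python3 - <<'E'
from h import *
i=camera_info("wrist")
w=read_camera("wrist");b=read_camera("scene")[:,:,::-1]
s=read_state();print(s["time"],s["tool_pos"],s["tcp_rot"],s["width"],s["wrist_force"])
J={"intrinsics":i["intrinsics"]-np.array([[0,0,200],[0,0,0],[0,0,0]]),"pose":i["pose"]}
for o in measure(w[:,200:320].copy(),J): print(*o)
cv2.imwrite("pics/g8.png",np.hstack([cv2.resize(w[:,100:420,::-1],(375,450)),cv2.resize(b[125:325,150:340],(425,450))]))
E
```

```text
32.8 [ 0.5710714  -0.20304146  0.18243926] [-2.21957920e+00 -2.22244604e+00 -3.57449474e-04] 0.998952122311293 [-0.03446227  0.39988773  0.73695608]
[ 54. 196.] [ 0.571  -0.2044] 0.016 0.028 0.6
[ 52. 172.] [ 0.5691 -0.1865] 0.05 0.062 1.7
[56. 72.] [ 0.5716 -0.114 ] 0.017 0.029 0.8
```

View pics/g8.png

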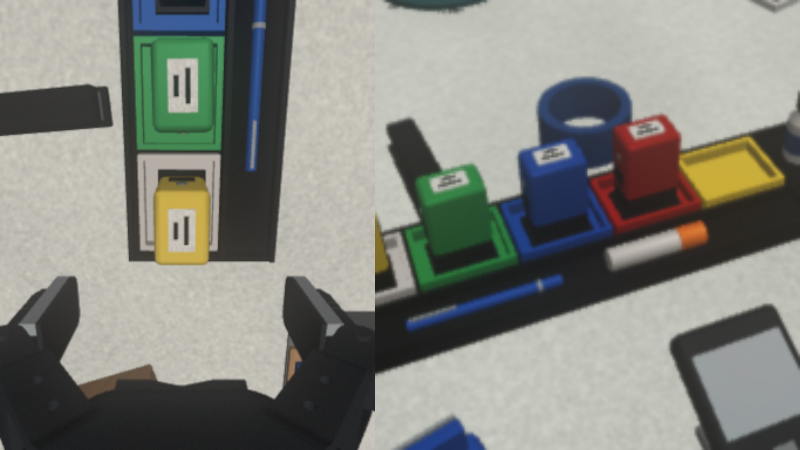

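Red is home and yellow is at (0.571, −0.2044). Last transfer: yellow to the yellow cup.

Emit:
play_rows(motion=[[0,0,0.03,0,85],[0,0,0.03,0,85],[0,0,0.03,0,85],[0,0,0.03,0,85],[0,0,0,0,85]])

```text
time: 33.42
tool_pos: [0.5687, -0.2023, 0.0598]
tcp_rot: [-2.216, -2.219, 0.004]
wrist_force: [-1.0, -0.3, -0.1]
width: 0.993
```

Emit:
play_rows(motion=[[0,0,0,0,20],[0,0,0,0,20],[0,0,0,0,20],[0,0,0,0,20],[0,0,0,0,20]])

```text
time: 34.05
tool_pos: [0.5723, -0.2049, 0.0644]
tcp_rot: [2.22, 2.219, 0.002]
wrist_force: [-0.3, 1.1, 5.8]
width: 0.441
```

Emit:
play_rows(motion=[[0,0,0,0,20],[0,0,-0.03,0,20],[0,0,-0.035,0,20],[0,0,-0.035,0,20],[0,0,-0.03,0,20]])

```text
time: 34.67
tool_pos: [0.5708, -0.2046, 0.1937]
tcp_rot: [2.222, 2.221, -0.0]
wrist_force: [0.1, 0.1, -1.5]
width: 0.441
```

Emit:
play_rows(motion=[[0,0,0,0,20],[0.03,0,0,0,20],[0.045,0,0,0,20],[0.05,0,0,0,20],[0.05,0,0,0,20]])

```text
time: 35.3
tool_pos: [0.5695, -0.0282, 0.19]
tcp_rot: [-2.221, -2.219, 0.003]
wrist_force: [0.1, 0.7, -1.6]
width: 0.445
```

Emit:
play_rows(motion=[[0.05,0,0,0,20],[0.05,0,0,0,20],[0.05,0,0,0,20],[0.035,0,0,0,20],[0,0,0,0,20]])

```text
time: 35.92
tool_pos: [0.5695, 0.1576, 0.19]
tcp_rot: [-2.216, -2.224, 0.004]
wrist_force: [-0.6, -1.1, -1.7]
width: 0.436
```

Emit:
play_rows(motion=[[0,0,0,0,20],[0,0,0,0,20]])

```text
time: 36.17
tool_pos: [0.5707, 0.1542, 0.1917]
tcp_rot: [-2.223, -2.22, 0.002]
wrist_force: [-0.5, -0.1, -1.4]
width: 0.443
```

Over the yellow cup. Lower, release, lift, and back off to a clear view.

Emit:
play_rows(motion=[[0,0,0.03,0,20],[0,0,0.04,0,20],[0,0,0.03,0,20],[0,0,0,0,20],[0,0,0,0,20]])

```text
time: 36.8
tool_pos: [0.5721, 0.155, 0.0938]
tcp_rot: [2.222, 2.219, 0.002]
wrist_force: [0.6, -0.3, -2.0]
width: 0.443
```

Emit:
play_rows(motion=[[0,0,0.015,0,20],[0,0,0.015,0,20],[0,0,0,0,20],[0,0,0,0,20]])

```text
time: 37.3
tool_pos: [0.5718, 0.1557, 0.0631]
tcp_rot: [2.221, 2.221, 0.002]
wrist_force: [0.0, 0.7, 4.1]
width: 0.439
```

Emit:
play_rows(motion=[[0,0,0,0,60],[0,0,0,0,85],[0,0,0,0,85],[0,0,0,0,85],[0,0,0,0,85]])

```text
time: 37.92
tool_pos: [0.5711, 0.1554, 0.0625]
tcp_rot: [-2.222, -2.221, 0.0]
wrist_force: [-0.2, 0.9, 0.1]
width: 0.998
```

Emit:
play_rows(motion=[[0,0,-0.03,0,85],[0,0,-0.05,0,85],[0,0,-0.05,0,85],[0,0,-0.05,0,85],[0,0,-0.05,0,85]])

```text
time: 38.55
tool_pos: [0.5709, 0.1554, 0.2943]
tcp_rot: [2.221, 2.221, 0.0]
wrist_force: [0.5, -0.5, 0.5]
width: 0.997
```

Emit:
play_rows(motion=[[-0.03,0,0,0,85],[-0.03,0,0,0,85],[-0.03,0,0,0,85],[0,0,0,0,85],[0,0,0,0,85]])

```text
time: 39.17
tool_pos: [0.5711, 0.0659, 0.2926]
tcp_rot: [-2.222, -2.22, -0.001]
wrist_force: [-0.4, -0.4, 0.1]
width: 0.995
```

```bash
python3 - <<'E'
from h import *
i=camera_info("wrist")
w=read_camera("wrist");b=read_camera("scene")[:,:,::-1]
s=read_state();print(s["time"],s["tool_pos"],s["tcp_rot"],s["width"],s["wrist_force"],s["joint_vel"].round(3))
J={"intrinsics":i["intrinsics"]-np.array([[0,0,200],[0,0,0],[0,0,0]]),"pose":i["pose"]}
for o in measure(w[:,200:320].copy(),J): print(*o)
cv2.imwrite("pics/g9.png",np.hstack([cv2.resize(w[:,100:420,::-1],(375,450)),cv2.resize(b[125:325,105:360],(425,333),).copy() if 0 else cv2.copyMakeBorder(cv2.resize(b[125:325,105:360],(425,333)),0,117,0,0,0)]))
E
```

```text
39.275 [0.5710434 0.0663229 0.292509 ] [-2.22047441e+00 -2.22180060e+00 -3.39334201e-04] 0.9921867138799855 [-0.04100722 -0.6161653  -0.03896381] [ 0.004  0.002 -0.001 -0.002  0.    -0.002]
[ 53. 312.] [ 0.5693 -0.1313] 0.055 0.047 90.0
[ 54. 302.] [ 0.5712 -0.1148] 0.017 0.029 0.3
[ 55. 238.] [ 0.5719 -0.0247] 0.017 0.028 0.4
[ 98. 176.] [0.6219 0.0536] 0.053 0.01 -1.7
[ 55. 166.] [0.5719 0.0651] 0.016 0.029 0.4
[114. 228.] [ 0.6436 -0.0253] 0.012 0.279 3.4
[54. 82.] [0.5713 0.1561] 0.016 0.028 0.4
```

View pics/g9.png

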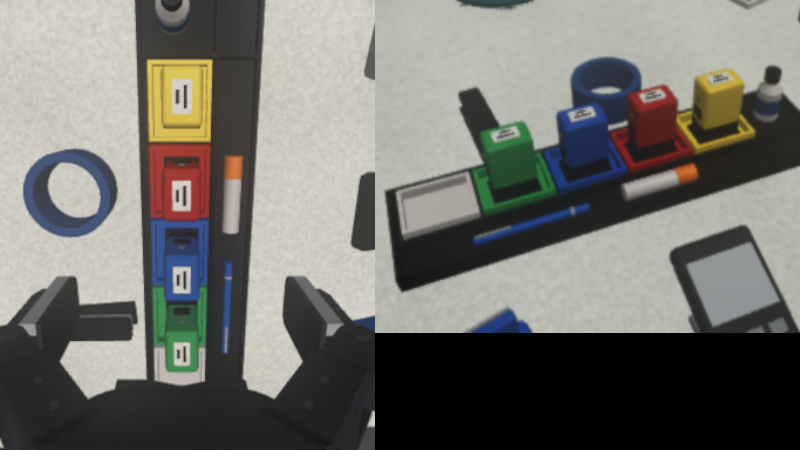

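All four stamps stand upright in their own cups, the white cup is empty and the bottle stands. Handing in.

```bash
python3 -c "
from workcell import *
print(finish_job())"
```

```text
the job is handed in; nothing more can be done
None
```

All four stamps are standing in the cups of their own colour, and I handed the job in at about 39 s of the 134 s allowed. The hand-in gave no verdict.

I did it as two swaps through the white cup. Blue was parked there while green went home, and yellow was parked while red went home.

- **Position:** in the last wrist picture each stamp's centre was within about 1 mm of its cup centre in plan. Each was turned less than 1° from its cup.
- **Upright and seated:** the last scene picture shows all four upright and sitting in their cups. I did not measure underside height or tilt separately. Each stamp was lowered to within about 2 mm of the tool height at which it was gripped, and the wrist force showed contact with the floor for green, red and yellow. For blue the reading was within the noise.
- **White cup, bottle and arm:** the white cup was empty and the ink bottle was standing. The gripper was open, touching nothing and at rest, about 0.19 m above the stamp tops.

None of the checks failed or disagreed.

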